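# Sort finished souvenir magnets into their trays

### The job

Sort the five loose souvenir magnets lying on the bench into the three small two-bay wooden trays: each tray's tag shows the kind that belongs in it. Lay every magnet flat and face up in the middle of a bay, over the printed dot, only one to a bay (which bay of the tray and which way round do not matter), and leave the two jars among the magnets standing where they are.

Things in the scene. Friction and masses are not known exactly. Their poses are not given: they have to be found in the camera images.
- lantern_a: a fridge magnet shaped like a red paper lantern, one of two alike: red body 34 (x) by 36 (y) mm with yellow stripes, a yellow cap 22 mm wide at each end and a small red tassel at -x; all 12 mm thick, 56 mm long (x from -32 to +24). Loose, 35 g, lies face up on the table. Origin: middle of the red body, on its underside; z up through the face. Grip it across y (36 mm) at the origin.
- lantern_b: a fridge magnet shaped like a red paper lantern, one of two alike: red body 34 (x) by 36 (y) mm with yellow stripes, a yellow cap 22 mm wide at each end and a small red tassel at -x; all 12 mm thick, 56 mm long (x from -32 to +24). Loose, 35 g, lies face up on the table. Origin: middle of the red body, on its underside; z up through the face. Grip it across y (36 mm) at the origin.
- fish_a: a fridge magnet shaped like a blue fish with white stripes and a white eye, one of two alike: body 36 (x) by 30 (y) mm, nose at +x, forked tail at -x; all 12 mm thick, about 63 mm long (x from -35 to +29), tail about 27 mm wide. Loose, 35 g, lies face up on the table. Origin: middle of the body, on its underside; z up through the face. Grip it across y (30 mm) at the origin.
- fish_b: a fridge magnet shaped like a blue fish with white stripes and a white eye, one of two alike: body 36 (x) by 30 (y) mm, nose at +x, forked tail at -x; all 12 mm thick, about 63 mm long (x from -35 to +29), tail about 27 mm wide. Loose, 35 g, lies face up on the table. Origin: middle of the body, on its underside; z up through the face. Grip it across y (30 mm) at the origin.
- tower_a: the only fridge magnet shaped like a gate tower: yellow walls 32 (x) by 34 (y) mm with brown door and windows, green roof at +x (46 mm wide) and a grey plinth at -x (42 mm wide); all 12 mm thick, 51 mm long (x from -21 to +30). Loose, 35 g, lies face up on the table. Origin: middle of the yellow walls, on its underside; z up through the face. Grip it across y (34 mm) at the origin.
- tray_lantern: pale wooden tray, white lining, fixed: 112 (x) x 196 (y), walls 6 thick, tops 22 above table; floor 6 above table. A 4 thick divider along x, as tall, parts it into two bays 100 (x) x 90 (y); their middles, grey dots, at x 0, y +47 and -47. White tag x +56 to +106, 66 wide, top at 22, with a flat picture of a red lantern (no magnet). Origin: tray centre at table height; z up. All mm.
- tray_fish: pale wooden tray, white lining, fixed: 112 (x) x 196 (y), walls 6 thick, tops 22 above table; floor 6 above table. A 4 thick divider along x, as tall, parts it into two bays 100 (x) x 90 (y); their middles, grey dots, at x 0, y +47 and -47. White tag x +56 to +106, 66 wide, top at 22, with a flat picture of a blue fish (no magnet). Origin: tray centre at table height; z up. All mm.
- tray_tower: pale wooden tray, white lining, fixed: 112 (x) x 196 (y), walls 6 thick, tops 22 above table; floor 6 above table. A 4 thick divider along x, as tall, parts it into two bays 100 (x) x 90 (y); their middles, grey dots, at x 0, y +47 and -47. White tag x +56 to +106, 66 wide, top at 22, with a flat picture of a yellow gate tower (no magnet). Origin: tray centre at table height; z up. All mm.
- glue_jar: round amber glass jar with a white lid, closed, 48 mm across and 55 mm tall, 140 g, standing loose among the magnets; to be left where it is. Origin: centre of its underside; z up.
- paint_jar: round clear jar with a grey band and a black lid, closed, 52 mm across and 50 mm tall, 160 g, standing loose among the magnets; to be left where it is. Origin: centre of its underside; z up.
There are look-alikes about, which are no part of the job. What is shaped like the fish_b but pink is not meant. What is shaped like the tower_a but pink is not meant.

How it is judged:
At the end, for the whole second after the job is handed in: Every magnet lies in the tray of its kind, one to a bay, its origin within 15 mm of the bay's middle along the tray's x and y, flat on the tray's floor (underside less than 4 mm above it, tilt under 0.12 rad), face up, released and at rest (((x of lantern_a in the frame of tray_lantern between -0.015 and 0.015 m and y of lantern_a in the frame of tray_lantern between 0.032 and 0.062 m and x of lantern_b in the frame of tray_lantern between -0.015 and 0.015 m and y of lantern_b in the frame of tray_lantern between -0.062 and -0.032 m) or (x of lantern_a in the frame of tray_lantern between -0.015 and 0.015 m and y of lantern_a in the frame of tray_lantern between -0.062 and -0.032 m and x of lantern_b in the frame of tray_lantern between -0.015 and 0.015 m and y of lantern_b in the frame of tray_lantern between 0.032 and 0.062 m)) and ((x of fish_a in the frame of tray_fish between -0.015 and 0.015 m and y of fish_a in the frame of tray_fish between 0.032 and 0.062 m and x of fish_b in the frame of tray_fish between -0.015 and 0.015 m and y of fish_b in the frame of tray_fish between -0.062 and -0.032 m) or (x of fish_a in the frame of tray_fish between -0.015 and 0.015 m and y of fish_a in the frame of tray_fish between -0.062 and -0.032 m and x of fish_b in the frame of tray_fish between -0.015 and 0.015 m and y of fish_b in the frame of tray_fish between 0.032 and 0.062 m)) and ((x of tower_a in the frame of tray_tower between -0.015 and 0.015 m and y of tower_a in the frame of tray_tower between 0.032 and 0.062 m) or (x of tower_a in the frame of tray_tower between -0.015 and 0.015 m and y of tower_a in the frame of tray_tower between -0.062 and -0.032 m)) and z of each of lantern_a, lantern_b in the frame of tray_lantern below 0.01 m and angle between each of lantern_a, lantern_b, fish_a, fish_b, tower_a's own z axis and vertical below 0.12 rad and linear speed of each of lantern_a, lantern_b, fish_a, fish_b, tower_a below 0.02 m/s and angular speed of each of lantern_a, lantern_b, fish_a, fish_b, tower_a below 0.2 rad/s and z of each of fish_a, fish_b in the frame of tray_fish below 0.01 m and z of tower_a in the frame of tray_tower below 0.01 m); the robot touches nothing.
It fails at once if the glue jar is shifted by more than 30 mm or knocked over (distance of glue_jar from where it was at the start of the episode above 0.03 m or angle between glue_jar's own z axis and vertical above 0.4 rad).
It fails at once if the paint jar is shifted by more than 30 mm or knocked over (distance of paint_jar from where it was at the start of the episode above 0.03 m or angle between paint_jar's own z axis and vertical above 0.4 rad).
It also fails if it takes over 112 s, if anything falls off the work surface, if the arm or the gripper's body presses on something with over 40 N, if the wrist force passes 120 N, or if a joint passes its speed limit or range.

### The arm

A 6-joint arm with a two-finger parallel gripper is mounted at the origin on the work surface. World frame = base frame: x ahead of the robot, y to its left, z up, the work surface at z = 0. Lengths are in m, angles in rad, forces in N, time in s.
With the tool pointing down it reaches from about 0.275 to 1 m from the base axis. Payload 8.4 kg.
Tool frame: the origin (TCP) lies midway between the tips of the shut fingers; the grasp point (between the pads) lies 19 mm behind it; z points along the fingers, y is the line along which they close (so a half turn about z gives the same grasp; the last joint's range is limited). The gripper opens to 85 mm and grips with 20 to 120 N. Pads are 22 mm wide; open, the fingers measure 114 mm over their backs; the gripper's body (76 mm by 85 mm) begins 54 mm behind the grasp point. The pads swing forward as they close: fully open they stand 13 mm farther back than shut.
Start: joints at [-1.222, 0.353, 1.633, -0, 1.155, -0.002], TCP at [0.215, -0.587, 0.198] pointing down, gripper open.
Joint ranges: [-2.63, 2.63], [-0.92, 2.1], [0.06, 2.66], [-1.3, 4.44], [0, 2.69], [-3.02, 3.02]. Speed limits (rad/s): [2.22, 2.22, 2.79, 3.14, 3.14, 3.14].

### API

Orientations are given as a 3x3 rotation matrix whose columns are the frame's x, y, z axes.
In Python, from plant import env gives the robot as it stands. The module is installed in compiled form; this text tells all that it offers.
- The arm moves only by the tool play_rows, never from a script. Its argument "commands" is a list that holds one entry, the list of rows, each a list of 6 numbers: the shift along the tool's x, y, z in parts of the range, where 1.0 means 40 cm, then the turn, a rotation vector about the tool's x, y, z in shares of 90 degrees (1.0 is 90 degrees). A call has 1 to 5 rows; each row is the pose to reach, as a shift and turn from the pose commanded when the call began, along the tool's axes at that moment; what a row does not reach only later rows make up. A row lasts 1/8 s, in which the tool goes at most 62.5 mm and 10.7 degrees, less where a joint would pass 70% of its speed; a pose out of reach is approached as far as the arm can. Shift and turn numbers lie between -1 and 1, and a call with a number outside is refused. A call with a gripper value outside its range is refused whole. "jaw" is the opening, from 0 (shut) to 1 (fully open), set as the call begins (left out, the last holds). The fingers move at their own pace and stop on an object; "newtons" is the grip in N (left out, the last holds). Time passes only in rows, so rows that repeat a pose let the fingers close. It gives the time, the measured TCP pose, the force, the opening and the grip force at its end, in the units of the state.
- env.observe(): the state, without advancing time (a new reading comes with each control period).
- env.grab_frame(name): name is "scene" or "side" or "wrist"; returns (picture, depth): 420x560x3 uint8, red, green, blue; 420x560 float32, m along the optical axis (not along the pixel's ray), 0 where there is no reading.
- env.camera_info(name): a dict with "fx", "fy", "cx", "cy" (pixels), "pose" (4x4, takes a point from camera to world coordinates). Camera axes: x right, y up, looking along -z (the intrinsics and any distortion apply to the point x, -y, -z); pixel columns grow to the right and rows downward; lengths in m; the calibration is good to about 2 mm. A picture is of the moment at which its call begins: read the wrist's pose just before it. camera_info takes no time and is no camera call; for the wrist camera it gives the pose at the moment of the call.
- env.close_job(): hands the job in; it is judged then, once.
The state is a dict: "clock": time; "q": joint angles; "joint_velocities": joint speeds; "tau": joint torques, N m; "ee_pos": TCP position; "tool_rot": TCP orientation; "wrist_force": force on the tool from outside, world axes, zero at the start; "ft_torque": the same for the moment, N m; "finger_gap": opening from 0.0 (shut) to 1.0 (fully open); "grasp_force": force on a finger pad.
Only numpy, scipy, OpenCV 4.12 (cv2) and the standard library are available. Lean on these libraries where they do the work, as an engineer would, in place of code of your own. Each camera call takes 0.05 s, during which the arm holds its last target. There are 200 camera calls.

## Working session

There is one attempt and no reset: what is moved stays moved. The work goes in short steps, Python scripts to look and compute and a tool call to move; the robot and the scene stay as the last step left them, time stands still between calls to the robot, and variables do not carry over. Pictures are saved under pics/ and viewed, at most 14 in all, crops included, and the job is handed in when it is done.

Besides the shell and the picture viewer there is one more tool, called after "Call:" by a JSON object that holds its "fn" and its "kwargs". play_rows: Moves the arm, as the interface text tells. Its arguments: {"type":"object","properties":{"commands":{"type":"array"},"jaw":{"type":"number"},"newtons":{"type":"number"}},"required":["commands"]}

```bash
mkdir -p pics
cat > h.py <<'E'
import numpy as np, cv2
from plant import env
def cam(n):
    c=env.camera_info(n); return c
def snap(n,f):
    c=env.camera_info(n); p,d=env.grab_frame(n); cv2.imwrite('pics/'+f+'.png',p[:,:,::-1]); np.savez('pics/'+f+'.npz',p=p,d=d,pose=c['pose'],k=[c['fx'],c['fy'],c['cx'],c['cy']]); return c
def load(f):
    z=np.load('pics/'+f+'.npz'); return z['p'],z['d'],z['pose'],z['k']
def ray(f,u,v):
    _,_,T,k=load(f); d=np.array([(u-k[2])/k[0],-(v-k[3])/k[1],-1.]); return T[:3,3],T[:3,:3]@d
def onplane(f,u,v,z):
    o,d=ray(f,u,v); return o+d*(z-o[2])/d[2]
def bydepth(f,u,v):
    o,d=ray(f,u,v); return o+d*load(f)[1][int(v),int(u)]
E
python3 - <<'E'
from h import *
for n in('scene','side','wrist'):
    c=snap(n,n+'0'); print(n,{k:(np.round(v,3).tolist()) for k,v in c.items() if not isinstance(v,str)})
print(env.observe())
E
```

```text
scene {'fx': 457.971, 'fy': 457.971, 'cx': 278.264, 'cy': 204.093, 'pose': [[0.348, -0.668, 0.658, 1.126], [0.937, 0.263, -0.228, -0.198], [-0.02, 0.696, 0.718, 0.757], [0.0, 0.0, 0.0, 1.0]]}
side {'fx': 532.138, 'fy': 532.138, 'cx': 289.143, 'cy': 212.583, 'pose': [[-0.848, 0.409, -0.338, 0.09], [-0.53, -0.641, 0.555, 0.657], [0.01, 0.65, 0.76, 0.916], [0.0, 0.0, 0.0, 1.0]]}
wrist {'fx': 374.436, 'fy': 374.436, 'cx': 276.957, 'cy': 207.543, 'pose': [[0.344, 0.904, 0.253, 0.281], [-0.939, 0.332, 0.092, -0.563], [-0.001, -0.269, 0.963, 0.375], [0.0, 0.0, 0.0, 1.0]]}
{'clock': 0.15, 'q': array([-1.22239285e+00,  3.53487283e-01,  1.63393966e+00,  2.48031012e-05,
        1.15520761e+00, -2.38665180e-03]), 'joint_velocities': array([-1.81023616e-04, -2.59326143e-03, -2.37661998e-03, -5.76136893e-04,
       -2.60731553e-05,  1.20329371e-04]), 'tau': array([-4.04095808e-04, -6.05639291e+01, -3.42343426e+01, -1.76145306e-05,
        6.14033299e-03,  7.06942660e-05]), 'ee_pos': array([ 0.21465854, -0.58656848,  0.19734539]), 'tool_rot': array([[ 9.39104935e-01,  3.43630337e-01, -3.34373061e-04],
       [ 3.43630499e-01, -9.39104417e-01,  9.87046686e-04],
       [ 2.51679672e-05, -1.04184120e-03, -9.99999457e-01]]), 'wrist_force': array([-0.88020371, -0.29515984,  0.5666281 ]), 'ft_torque': array([-0.04765984,  0.01047948,  0.05316218]), 'grasp_force': 0.0, 'finger_gap': 0.9975640303745406}
```

View pics/scene0.png

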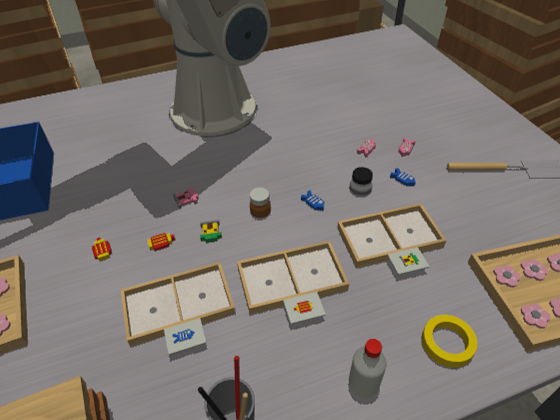

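View pics/side0.png

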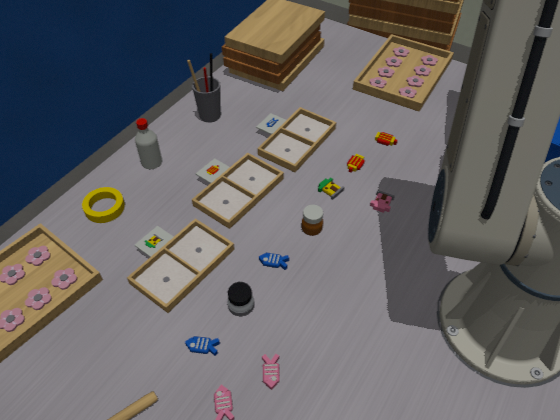

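```bash
cat >> h.py <<'E'
def ortho(f,x0,x1,y0,y1,z,s):
    # top-down: column grows with -y, row grows with -x ; s px per mm
    p,_,T,k=load(f); W=int((y1-y0)*1000*s); H=int((x1-x0)*1000*s)
    j,i=np.meshgrid(np.arange(W),np.arange(H)); P=np.stack([x1-i/(1000*s),y1-j/(1000*s),np.full(i.shape,z)],-1)
    C=(P-T[:3,3])@T[:3,:3]
    return cv2.remap(p,(k[0]*C[...,0]/-C[...,2]+k[2]).astype('f4'),(k[1]*C[...,1]/C[...,2]+k[3]).astype('f4'),cv2.INTER_CUBIC)
E
python3 - <<'E'
from h import *
for n,u,v in [('lan',101,248),('lan',161,241),('tow',210,230),('fish',314,200),('fish',403,177),('pinkT',186,198),('pf',367,147),('glue',260,193),('paint',362,174),('dotF',153,310),('dotF',202,295),('dotL',269,282),('dotL',314,271),('dotT',369,240),('dotT',410,230),('tagT',409,261)]:
    print(n,bydepth('scene0',u,v).round(3),onplane('scene0',u,v,.012).round(3))
for n,u,v in [('lan',386,139),('lan',355,163),('tow',330,187),('fish',274,261),('fish',203,345),('dotF',307,129),('dotF',287,150),('dotL',252,179),('dotL',225,202),('dotT',198,250),('dotT',166,279)]:
    print('side',n,bydepth('side0',u,v).round(3),onplane('side0',u,v,.012).round(3))
a=ortho('scene0',.3,.75,-.45,.3,.012,1); b=ortho('side0',.3,.75,-.45,.3,.012,1)
cv2.imwrite('pics/oa.png',a[:,:,::-1]);cv2.imwrite('pics/ob.png',b[:,:,::-1])
E
```

```text
lan [ 0.425 -0.352  0.01 ] [ 0.427 -0.351  0.012]
lan [ 0.452 -0.23   0.01 ] [ 0.454 -0.23   0.012]
tow [ 0.459 -0.125  0.009] [ 0.462 -0.125  0.012]
fish [0.46  0.12  0.011] [0.461 0.12  0.012]
fish [0.468 0.347 0.013] [0.468 0.348 0.012]
pinkT [ 0.342 -0.152  0.008] [ 0.347 -0.152  0.012]
pf [0.331 0.324 0.008] [0.335 0.322 0.012]
glue [0.431 0.002 0.049] [0.394 0.012 0.012]
paint [0.458 0.239 0.05 ] [0.422 0.262 0.012]
dotF [ 0.611 -0.274  0.006] [ 0.615 -0.274  0.012]
dotF [ 0.613 -0.18   0.006] [ 0.617 -0.18   0.012]
dotL [ 0.629 -0.049  0.003] [ 0.635 -0.051  0.012]
dotL [0.639 0.043 0.007] [0.642 0.041 0.012]
dotT [0.607 0.183 0.005] [0.611 0.18  0.012]
dotT [0.612 0.28  0.003] [0.618 0.274 0.012]
tagT [0.693 0.224 0.02 ] [0.689 0.228 0.012]
side lan [ 0.414 -0.339  0.016] [ 0.416 -0.344  0.012]
side lan [ 0.443 -0.227  0.009] [ 0.442 -0.224  0.012]
side tow [ 0.454 -0.12   0.013] [ 0.454 -0.121  0.012]
side fish [0.449 0.127 0.014] [0.449 0.126 0.012]
side fish [0.456 0.354 0.013] [0.457 0.354 0.012]
side dotF [ 0.609 -0.276  0.005] [ 0.605 -0.269  0.012]
side dotF [ 0.608 -0.177  0.009] [ 0.606 -0.174  0.012]
side dotL [ 0.627 -0.051  0.004] [ 0.622 -0.045  0.012]
side dotL [0.636 0.044 0.006] [0.633 0.048 0.012]
side dotT [0.605 0.183 0.003] [0.6   0.188 0.012]
side dotT [0.612 0.277 0.007] [0.609 0.279 0.012]
```

View pics/oa.png

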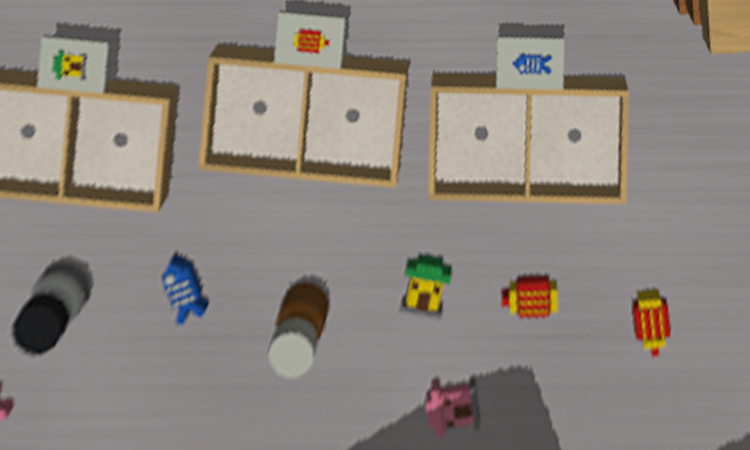

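Run:
```python
from h import *
E=[(.421,-.347),(.448,-.227),(.458,-.123),(.455,.123),(.463,.351)]
R=[]
for f in('scene0','side0'):
    L=[]
    for x,y in E:
        a=np.ascontiguousarray(ortho(f,x-.04,x+.04,y-.04,y+.04,.012,2)[:,:,::-1])
        for t in range(0,160,20): a[80 if t!=80 else slice(None),t]=(255,255,255); a[t,80]=(255,255,255)
        L.append(a)
    R.append(np.hstack(L))
cv2.imwrite('pics/c1.png',np.vstack(R))
```

```text
(no output)
```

View pics/c1.png

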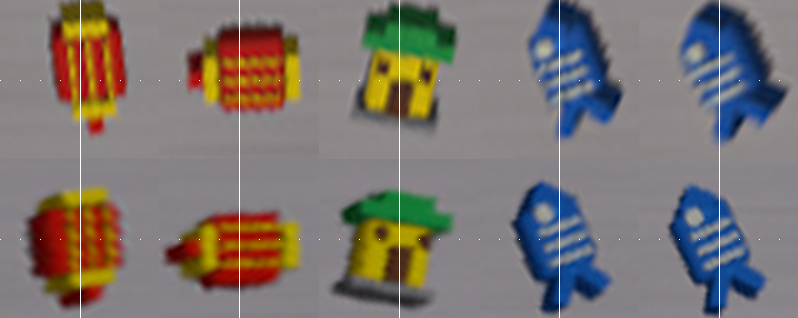

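Careful with the scale: shifts go in shares of 40 cm and turns go in shares of 90 degrees. That gives: 24 cm / 40 = 0.6, 21 cm / 40 = 0.525.

Call:
{"fn": "play_rows", "kwargs": {"commands": [[[0.1375,-0.1125,0,0,0,0],[0.275,-0.225,0,0,0,0],[0.4125,-0.3375,0,0,0,0],[0.525,-0.425,0,0,0,0],[0.6,-0.475,0,0,0,0]]]}}

```text
clock: 0.78
ee_pos: [0.3755, -0.324, 0.1979]
tool_rot: [[0.939, 0.344, 0.0], [0.344, -0.939, 0.0], [0.0, -0.0, -1.0]]
wrist_force: [0.6, -0.8, 0.1]
finger_gap: 1.002
grasp_force: 0.0
```

In the tool's units: 8.5 cm / 40 = 0.2125, -7 cm / 40 = -0.175.

Call:
{"fn": "play_rows", "kwargs": {"commands": [[[0.1,-0.0875,0,0,0,0],[0.2125,-0.175,0,0,0,0],[0.2125,-0.175,0,0,0,0]]]}}

```text
clock: 1.15
ee_pos: [0.4321, -0.2281, 0.1978]
tool_rot: [[0.938, 0.348, 0.0], [0.348, -0.938, 0.001], [0.001, -0.0, -1.0]]
wrist_force: [-0.0, -0.7, -0.1]
finger_gap: 1.001
grasp_force: 0.0
```

Run:
```python
from h import *
o=env.observe();print(o['clock'],o['ee_pos'],o['tool_rot'].round(3).tolist())
snap('wrist','w1')
f='w1'
W,H=800,400
a=ortho(f,.36,.56,-.45,-.05,.012,2)
a=np.ascontiguousarray(a[:,:,::-1]);cv2.imwrite('pics/ow1.png',a)
```

```text
1.15 [ 0.43211377 -0.22814448  0.1978378 ] [[0.938, 0.348, 0.0], [0.348, -0.938, 0.001], [0.001, -0.0, -1.0]]
```

View pics/ow1.png

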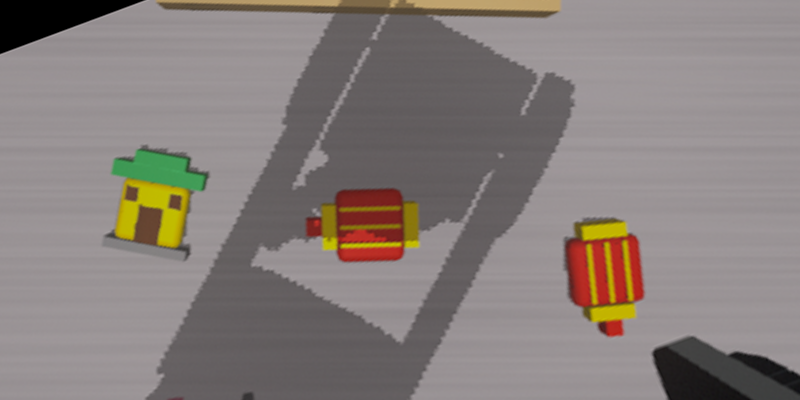

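```bash
cat >> h.py <<'E'
def goto(x,y,z,yaw,p=None):
    o=env.observe(); R=o['tool_rot']; p=o['ee_pos']
    cur=np.degrees(np.arctan2(R[1,0],R[0,0])); 
    d=R.T@(np.array([x,y,z])-p)*100
    dy=((yaw-cur+90)%180)-90
    print('t',round(o['clock'],2),'at',p.round(4),'yaw',cur.round(2),'| move cm',d.round(2),'turn z',round(-dy,1),'q6',o['q'][5].round(2),'vertical err',(R[:2,2]).round(4))
E
python3 - <<'E'
from h import *
goto(.425,-.3525,.06,7.6)
p,d,T,k=load('w1')
for x,y in[(.4475,-.235),(.425,-.3525),(.4525,-.126),(.48,-.3),(.56,-.15)]:
    C=T[:3,:3].T@(np.array([x,y,.012])-T[:3,3]); u=k[0]*C[0]/-C[2]+k[2]; v=k[1]*C[1]/C[2]+k[3]
    print(bydepth('w1',u,v).round(4))
E
```

```text
t 1.2 at [ 0.4312 -0.2297  0.1978] yaw 20.31 | move cm [-4.85 11.31 13.78] turn z 12.7 q6 0.72 vertical err [-0.0003  0.    ]
[ 0.4477 -0.2349  0.0138]
[ 0.4256 -0.3514  0.0148]
[ 0.4529 -0.1267  0.0154]
[ 0.4795 -0.3028  0.0013]
[ 0.5581 -0.1516  0.0229]
```

In the tool's units: 13.8 cm / 40 = 0.345, 11.3 cm / 40 = 0.2825, 12.7 degrees / 90 = 0.1411.

Call:
{"fn": "play_rows", "kwargs": {"commands": [[[-0.05,0.1,0.075,0,0,0.0556],[-0.1,0.2,0.175,0,0,0.1111],[-0.1225,0.2825,0.275,0,0,0.1411],[-0.1225,0.2825,0.345,0,0,0.1411],[-0.1225,0.2825,0.345,0,0,0.1411]]], "jaw": 0.75, "newtons": 30}}

```text
clock: 1.82
ee_pos: [0.4208, -0.354, 0.0577]
tool_rot: [[0.992, 0.127, -0.004], [0.127, -0.992, 0.003], [-0.004, -0.004, -1.0]]
wrist_force: [-0.1, -0.0, 0.0]
finger_gap: 0.748
grasp_force: 0.0
```

Call:
{"fn": "play_rows", "kwargs": {"commands": [[[0,0,0,0,0,0],[0,0,0,0,0,0]]]}}

```text
clock: 2.08
ee_pos: [0.4242, -0.3546, 0.0614]
tool_rot: [[0.992, 0.129, 0.002], [0.129, -0.992, -0.002], [0.002, 0.002, -1.0]]
wrist_force: [-0.0, 0.1, 0.7]
finger_gap: 0.748
grasp_force: 0.0
```

Run:
```python
from h import *
goto(.425,-.3525,.003,7.6)
```

```text
t 2.08 at [ 0.4242 -0.3546  0.0614] yaw 7.42 | move cm [ 0.1  -0.21  5.84] turn z -0.2 q6 0.74 vertical err [ 0.0018 -0.0016]
```

In the tool's units: 5.7 cm / 40 = 0.1425, 5.3 cm / 40 = 0.1325.

Call:
{"fn": "play_rows", "kwargs": {"commands": [[[0.0025,-0.0025,0.05,0,0,0],[0.0025,-0.0025,0.1,0,0,0],[0.0025,-0.0025,0.1325,0,0,0],[0.0025,-0.0025,0.1425,0,0,0],[0.0025,-0.0025,0.1425,0,0,0]]]}}

```text
clock: 2.7
ee_pos: [0.4245, -0.353, 0.0032]
tool_rot: [[0.992, 0.129, 0.0], [0.129, -0.992, -0.0], [0.0, 0.0, -1.0]]
wrist_force: [-0.7, 1.1, -0.1]
finger_gap: 0.754
grasp_force: 0.0
```

Call:
{"fn": "play_rows", "kwargs": {"commands": [[[0,0,0,0,0,0],[0,0,0,0,0,0],[0,0,0,0,0,0],[0,0,0,0,0,0],[0,0,0,0,0,0]]], "jaw": 0.0, "newtons": 30}}

```text
clock: 3.32
ee_pos: [0.4243, -0.3529, 0.0029]
tool_rot: [[0.992, 0.129, -0.0], [0.129, -0.992, -0.0], [-0.0, 0.0, -1.0]]
wrist_force: [-1.0, 0.1, -0.1]
finger_gap: 0.003
grasp_force: 0.0
```

Run:
```python
from h import *
o=env.observe();print(o['finger_gap'],o['grasp_force'],o['wrist_force'])
goto(.425,-.3525,.003,7.6)
snap('wrist','w2')
print(env.camera_info('wrist')['pose'].round(3)[:3,3])
```

```text
0.0032283994893416226 0.0 [-0.97133035  0.06091226 -0.09106426]
t 3.33 at [ 0.4243 -0.3529  0.0029] yaw 7.4 | move cm [ 0.07 -0.03 -0.01] turn z -0.2 q6 0.75 vertical err [-0. -0.]
[ 0.494 -0.344  0.18 ]
```

View pics/w2.png

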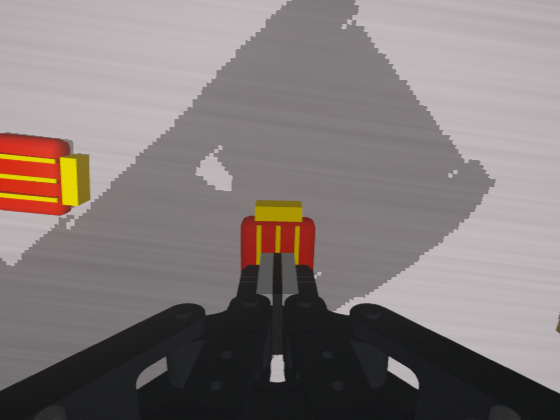

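Run:
```python
from h import *
p,d,T,k=load('w2')
for P in [(.4243,-.3529,.003),(.4243,-.3529,.022),(.425,-.3525,.012)]:
    C=T[:3,:3].T@(np.array(P)-T[:3,3]); print(P,k[0]*C[0]/-C[2]+k[2],k[1]*C[1]/C[2]+k[3])
for u,v in[(277,210),(277,235),(248,235),(248,260),(308,260),(265,260),(265,270),(290,270),(240,290),(277,262)]: print(u,v,bydepth('w2',u,v).round(4))
```

```text
(0.4243, -0.3529, 0.003) 276.0196800305199 246.7640451069839
(0.4243, -0.3529, 0.022) 275.94009458427297 262.12593117160077
(0.425, -0.3525, 0.012) 275.34906693055706 252.21736647859984
277 210 [ 0.4467 -0.3505  0.0139]
277 235 [ 0.4347 -0.352   0.0144]
248 235 [ 0.4324 -0.3385  0.0129]
248 260 [ 0.4201 -0.3399  0.0138]
308 260 [ 0.4235 -0.3686  0.0131]
265 260 [ 0.4368 -0.3472  0.0496]
265 270 [ 0.4368 -0.3474  0.0584]
290 270 [ 0.4379 -0.3562  0.0582]
240 290 [ 0.4315 -0.3397  0.065 ]
277 262 [ 0.4372 -0.3517  0.0512]
```

Run:
```python
from h import *
snap('scene','s2');snap('side','d2')
r=[]
for f in('s2','d2'):
    p,d,T,k=load(f); C=T[:3,:3].T@(np.array([.4243,-.3529,.003])-T[:3,3]); u,v=int(k[0]*C[0]/-C[2]+k[2]),int(k[1]*C[1]/C[2]+k[3]); print(f,u,v)
    a=cv2.copyMakeBorder(p,100,100,100,100,cv2.BORDER_CONSTANT)[v+100-80:v+150,u+100-50:u+150]
    r.append(cv2.resize(a,None,fx=4,fy=4,interpolation=cv2.INTER_CUBIC))
cv2.imwrite('pics/c2.png',np.hstack(r)[:,:,::-1])
```

```text
s2 101 249
d2 383 138
```

View pics/c2.png

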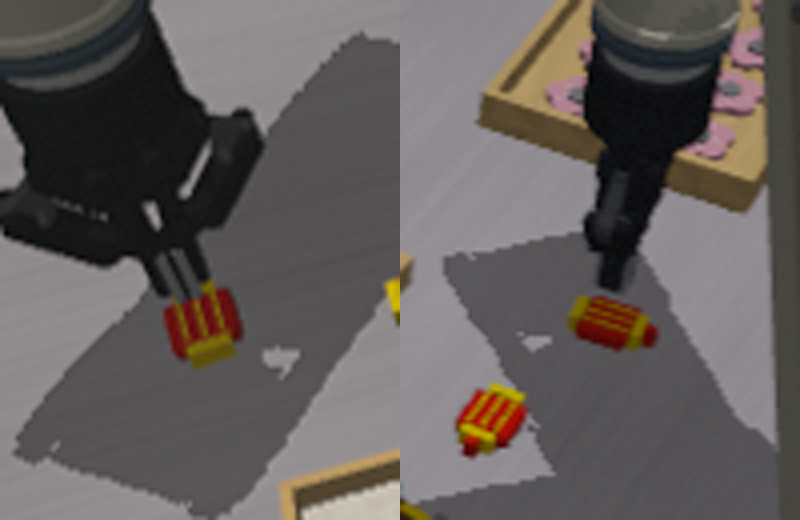

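Run:
```python
from h import *
o1,d1=ray('s2',98.5,243.5);o2,d2=ray('d2',386.2,130)
A=np.stack([d1,-d2],1);t=np.linalg.lstsq(A,o2-o1,rcond=None)[0];print(o1+t[0]*d1,o2+t[1]*d2)
for f,u,v in[('d2',386,128),('d2',386,126),('s2',94,240),('s2',101,240)]:print(bydepth(f,u,v))
```

```text
[ 0.42639616 -0.35202035  0.02621401] [ 0.42365102 -0.35595068  0.02967134]
[ 0.42149496 -0.34484357  0.045211  ]
[ 0.42128566 -0.3412563   0.05432354]
[ 0.44040282 -0.35384201  0.05410317]
[ 0.43478507 -0.34285828  0.04296838]
```

Call:
{"fn": "play_rows", "kwargs": {"commands": [[[0,0,0,0,0,0],[0,0,0,0,0,0],[0,0,0,0,0,0]]], "jaw": 0.58}}

```text
clock: 3.85
ee_pos: [0.4243, -0.3529, 0.0029]
tool_rot: [[0.992, 0.129, -0.0], [0.129, -0.992, 0.0], [-0.0, -0.0, -1.0]]
wrist_force: [0.6, 0.4, 0.5]
finger_gap: 0.58
grasp_force: 0.0
```

In the tool's units: 1.8 cm / 40 = 0.045, 1.7 cm / 40 = 0.0425.

Call:
{"fn": "play_rows", "kwargs": {"commands": [[[0,0,0.02,0,0,0],[0,0,0.035,0,0,0],[0,0,0.0425,0,0,0],[0,0,0.045,0,0,0],[0,0,0.045,0,0,0]]]}}

```text
clock: 4.47
ee_pos: [0.4243, -0.3529, -0.0152]
tool_rot: [[0.992, 0.129, -0.0], [0.129, -0.992, 0.0], [-0.0, -0.0, -1.0]]
wrist_force: [1.2, 0.7, -0.3]
finger_gap: 0.58
grasp_force: 0.0
```

In the tool's units: 0.2 cm / 40 = 0.005, 0.1 cm / 40 = 0.0025.

Call:
{"fn": "play_rows", "kwargs": {"commands": [[[0,0,0.0025,0,0,0],[0,0,0.005,0,0,0],[0,0,0.005,0,0,0]]]}}

```text
clock: 4.85
ee_pos: [0.4243, -0.3529, -0.0171]
tool_rot: [[0.992, 0.129, -0.0], [0.129, -0.992, 0.0], [-0.0, -0.0, -1.0]]
wrist_force: [-0.3, 0.9, 0.2]
finger_gap: 0.579
grasp_force: 0.0
```

In the tool's units: 0.4 cm / 40 = 0.01, 0.3 cm / 40 = 0.0075.

Call:
{"fn": "play_rows", "kwargs": {"commands": [[[0,0,0.0025,0,0,0],[0,0,0.005,0,0,0],[0,0,0.0075,0,0,0],[0,0,0.01,0,0,0],[0,0,0.01,0,0,0]]]}}

```text
clock: 5.48
ee_pos: [0.4243, -0.3529, -0.0212]
tool_rot: [[0.992, 0.129, -0.0], [0.129, -0.992, 0.0], [-0.0, -0.0, -1.0]]
wrist_force: [-0.1, 0.1, -0.3]
finger_gap: 0.579
grasp_force: 0.0
```

Call:
{"fn": "play_rows", "kwargs": {"commands": [[[0,0,0,0,0,0],[0,0,0,0,0,0],[0,0,0,0,0,0]]], "jaw": 0.0, "newtons": 30}}

```text
clock: 5.85
ee_pos: [0.4243, -0.353, -0.0211]
tool_rot: [[0.992, 0.129, 0.0], [0.129, -0.992, -0.0], [0.0, 0.0, -1.0]]
wrist_force: [0.3, 0.3, -0.5]
finger_gap: 0.003
grasp_force: 0.0
```

Run:
```python
from h import *
snap('scene','s3');snap('side','d3');snap('wrist','w3')
r=[]
for f in('s3','d3'):
    p,d,T,k=load(f); u,v=(101,249) if f=='s3' else (383,138)
    a=cv2.copyMakeBorder(p,100,100,100,100,cv2.BORDER_CONSTANT)[v+100-40:v+125,u+100-30:u+135]
    r.append(cv2.resize(a,None,fx=6,fy=6,interpolation=cv2.INTER_CUBIC))
r.append(cv2.resize(load('w3')[0][180:310,180:380],None,fx=3,fy=3))
r[2]=r[2][:390,100:]
cv2.imwrite('pics/c3.png',cv2.resize(np.hstack(r),None,fx=.62,fy=.62)[:,:,::-1]);print([x.shape for x in r])
```

```text
[(390, 390, 3), (390, 390, 3), (390, 500, 3)]
```

View pics/c3.png

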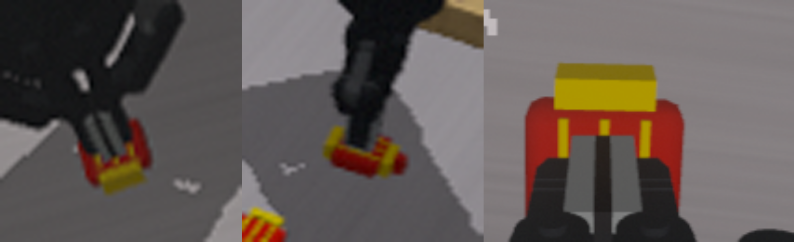

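In the tool's units: 0.3 cm / 40 = 0.0075, 0.2 cm / 40 = 0.005.

Call:
{"fn": "play_rows", "kwargs": {"commands": [[[0,0,0.0025,0,0,0],[0,0,0.005,0,0,0],[0,0,0.0075,0,0,0],[0,0,0.0075,0,0,0]]]}}

```text
clock: 6.5
ee_pos: [0.4244, -0.353, -0.0215]
tool_rot: [[0.992, 0.129, 0.0], [0.129, -0.992, -0.0], [0.0, 0.0, -1.0]]
wrist_force: [-8.1, 7.3, 37.3]
finger_gap: -0.0
grasp_force: 18.5
```

In the tool's units: -0.6 cm / 40 = -0.015, -0.5 cm / 40 = -0.0125.

Call:
{"fn": "play_rows", "kwargs": {"commands": [[[0,0,-0.0125,0,0,0],[0,0,-0.015,0,0,0],[0,0,-0.015,0,0,0],[0,0,-0.015,0,0,0]]], "jaw": 0.6}}

```text
clock: 7.0
ee_pos: [0.4241, -0.3527, -0.0185]
tool_rot: [[0.992, 0.129, -0.001], [0.129, -0.992, 0.0], [-0.0, -0.0, -1.0]]
wrist_force: [-0.3, 0.1, -0.5]
finger_gap: 0.599
grasp_force: 0.0
```

In the tool's units: 1.3 cm / 40 = 0.0325, 1.2 cm / 40 = 0.03.

Call:
{"fn": "play_rows", "kwargs": {"commands": [[[0,0,0.01,0,0,0],[0,0,0.02,0,0,0],[0,0,0.0275,0,0,0],[0,0,0.03,0,0,0],[0,0,0.0325,0,0,0]]]}}

```text
clock: 7.62
ee_pos: [0.4243, -0.3529, -0.0312]
tool_rot: [[0.992, 0.129, -0.0], [0.129, -0.992, 0.0], [-0.0, -0.0, -1.0]]
wrist_force: [-0.3, 0.3, 0.1]
finger_gap: 0.598
grasp_force: 0.0
```

Call:
{"fn": "play_rows", "kwargs": {"commands": [[[0,0,0,0,0,0],[0,0,0,0,0,0],[0,0,0,0,0,0],[0,0,0,0,0,0]]], "jaw": 0.0, "newtons": 30}}

```text
clock: 8.12
ee_pos: [0.4244, -0.353, -0.0309]
tool_rot: [[0.992, 0.129, 0.0], [0.129, -0.992, -0.0], [0.0, 0.0, -1.0]]
wrist_force: [-0.1, 0.5, 4.9]
finger_gap: 0.412
grasp_force: 30.3
```

In the tool's units: -12.5 cm / 40 = -0.3125, 11 cm / 40 = 0.275.

Call:
{"fn": "play_rows", "kwargs": {"commands": [[[0,0,-0.075,0,0,0],[0,0,-0.2,0,0,0],[0.075,-0.085,-0.2,0,0,0],[0.175,-0.2,-0.2,0,0,0],[0.275,-0.3125,-0.2,0,0,0]]]}}

```text
clock: 8.75
ee_pos: [0.5181, -0.2136, 0.049]
tool_rot: [[0.992, 0.128, 0.001], [0.128, -0.992, -0.0], [0.001, 0.0, -1.0]]
wrist_force: [0.8, -0.5, -0.9]
finger_gap: 0.409
grasp_force: 30.1
```

In the tool's units: -14.9 cm / 40 = -0.3725, -14.8 cm / 40 = -0.37.

Call:
{"fn": "play_rows", "kwargs": {"commands": [[[0.1,-0.1125,0,0,0,0],[0.2,-0.225,0,0,0,0],[0.275,-0.3125,0,0,0,0],[0.325,-0.37,0,0,0,0],[0.3275,-0.3725,0,0,0,0]]]}}

```text
clock: 9.38
ee_pos: [0.629, -0.0483, 0.0486]
tool_rot: [[0.991, 0.131, 0.0], [0.131, -0.991, 0.0], [0.0, -0.0, -1.0]]
wrist_force: [-0.4, -0.3, -1.2]
finger_gap: 0.414
grasp_force: 30.1
```

Call:
{"fn": "play_rows", "kwargs": {"commands": [[[0,0,0,0,0,0],[0,0,0,0,0,0]]]}}

```text
clock: 9.62
ee_pos: [0.6273, -0.0512, 0.0487]
tool_rot: [[0.992, 0.128, -0.001], [0.128, -0.992, -0.0], [-0.001, 0.0, -1.0]]
wrist_force: [0.7, 0.2, -0.8]
finger_gap: 0.411
grasp_force: 30.1
```

Run:
```python
from h import *
goto(.628,-.050,-.024,7.6)
print(env.observe()['finger_gap'])
snap('wrist','w4')
cv2.imwrite('pics/ow4.png',np.ascontiguousarray(ortho('w4',.55,.72,-.3,.1,.006,2)[:,:,::-1]))
```

```text
t 9.62 at [ 0.6273 -0.0512  0.0487] yaw 7.34 | move cm [ 0.09 -0.11  7.27] turn z -0.3 q6 1.36 vertical err [-0.0006 -0.0001]
0.41133932064906986
```

View pics/ow4.png

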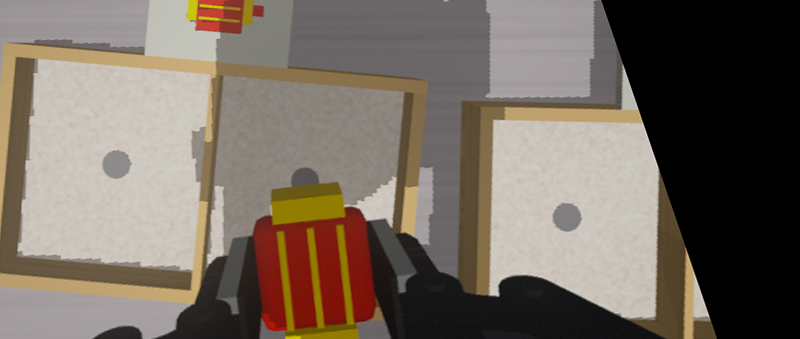

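In the tool's units: 7.2 cm / 40 = 0.18, 7 cm / 40 = 0.175.

Call:
{"fn": "play_rows", "kwargs": {"commands": [[[0.0025,0,0.075,0,0,0],[0.0025,0,0.125,0,0,0],[0.0025,0,0.1625,0,0,0],[0.0025,0,0.175,0,0,0],[0.0025,0,0.18,0,0,0]]]}}

```text
clock: 10.3
ee_pos: [0.6292, -0.0501, -0.0231]
tool_rot: [[0.992, 0.129, 0.0], [0.129, -0.992, -0.0], [0.0, 0.0, -1.0]]
wrist_force: [-0.4, 0.8, -0.3]
finger_gap: 0.412
grasp_force: 30.1
```

In the tool's units: 0.1 cm / 40 = 0.0025.

Call:
{"fn": "play_rows", "kwargs": {"commands": [[[0,0,0,0,0,0],[0,0,0,0,0,0],[0,0,0.0025,0,0,0],[0,0,0.0025,0,0,0]]]}}

```text
clock: 10.8
ee_pos: [0.6291, -0.05, -0.024]
tool_rot: [[0.992, 0.129, 0.0], [0.129, -0.992, -0.0], [0.0, 0.0, -1.0]]
wrist_force: [0.4, 0.3, -0.3]
finger_gap: 0.412
grasp_force: 30.1
```

In the tool's units: 0.1 cm / 40 = 0.0025.

Call:
{"fn": "play_rows", "kwargs": {"commands": [[[0,0,0.0025,0,0,0],[0,0,0.0025,0,0,0]]]}}

```text
clock: 11.05
ee_pos: [0.6291, -0.05, -0.0249]
tool_rot: [[0.992, 0.129, 0.0], [0.129, -0.992, 0.0], [0.0, 0.0, -1.0]]
wrist_force: [-1.9, 0.7, 3.7]
finger_gap: 0.412
grasp_force: 30.4
```

In the tool's units: -8 cm / 40 = -0.2, -4 cm / 40 = -0.1.

Call:
{"fn": "play_rows", "kwargs": {"commands": [[[0,0,0,0,0,0],[0,0,0,0,0,0],[0,0,-0.025,0,0,0],[0,0,-0.1,0,0,0],[0,0,-0.2,0,0,0]]], "jaw": 0.54}}

```text
clock: 11.68
ee_pos: [0.6283, -0.05, 0.0555]
tool_rot: [[0.992, 0.129, -0.002], [0.129, -0.992, 0.0], [-0.002, -0.0, -1.0]]
wrist_force: [0.5, -0.1, 0.6]
finger_gap: 0.541
grasp_force: 0.0
```

In the tool's units: -18 cm / 40 = -0.45, -15 cm / 40 = -0.375, -50 degrees / 90 = -0.5556.

Call:
{"fn": "play_rows", "kwargs": {"commands": [[[-0.075,0.0625,0,0,0,-0.1111],[-0.175,0.1375,0,0,0,-0.2222],[-0.275,0.2125,0,0,0,-0.3333],[-0.375,0.3,0,0,0,-0.4444],[-0.45,0.35,0,0,0,-0.5556]]], "jaw": 0.7}}

```text
clock: 12.3
ee_pos: [0.4673, -0.2135, 0.0556]
tool_rot: [[0.535, 0.845, 0.001], [0.845, -0.535, -0.0], [-0.0, 0.001, -1.0]]
wrist_force: [0.5, 0.4, -0.5]
finger_gap: 0.697
grasp_force: 0.0
```

Run:
```python
from h import *
goto(.4475,-.235,.03,91)
```

```text
t 12.3 at [ 0.4673 -0.2135  0.0556] yaw 57.68 | move cm [-2.87 -0.53  2.56] turn z -33.3 q6 0.13 vertical err [ 0.0007 -0.0005]
```

Placed at contact (3.7 N) on the floor. Now lantern 2.

In the tool's units: -2.9 cm / 40 = -0.0725, 2.5 cm / 40 = 0.0625, -33.5 degrees / 90 = -0.3722.

Call:
{"fn": "play_rows", "kwargs": {"commands": [[[-0.025,-0.005,0.0125,0,0,-0.1111],[-0.05,-0.01,0.025,0,0,-0.2222],[-0.0725,-0.0125,0.05,0,0,-0.3333],[-0.0725,-0.0125,0.0625,0,0,-0.3722],[-0.0725,-0.0125,0.0625,0,0,-0.3722]]]}}

```text
clock: 12.92
ee_pos: [0.4486, -0.2339, 0.0301]
tool_rot: [[-0.015, 1.0, -0.0], [1.0, 0.015, 0.0], [0.0, -0.0, -1.0]]
wrist_force: [-0.2, -0.5, -0.2]
finger_gap: 0.701
grasp_force: 0.0
```

Call:
{"fn": "play_rows", "kwargs": {"commands": [[[0,0,0,0,0,0],[0,0,0,0,0,0],[0,0,0,0,0,0]]]}}

```text
clock: 13.3
ee_pos: [0.4489, -0.2338, 0.0301]
tool_rot: [[-0.015, 1.0, 0.0], [1.0, 0.015, -0.0], [-0.0, 0.0, -1.0]]
wrist_force: [-0.3, 0.0, -0.2]
finger_gap: 0.702
grasp_force: 0.0
```

Run:
```python
from h import *
goto(.4475,-.235,-.031,91)
```

```text
t 13.3 at [ 0.4489 -0.2338  0.0301] yaw 90.89 | move cm [-0.12 -0.14  6.11] turn z -0.1 q6 -0.5 vertical err [ 0.0003 -0.0001]
```

In the tool's units: 6.1 cm / 40 = 0.1525, 5.5 cm / 40 = 0.1375.

Call:
{"fn": "play_rows", "kwargs": {"commands": [[[-0.0025,-0.0025,0.05,0,0,0],[-0.0025,-0.0025,0.1,0,0,0],[-0.0025,-0.0025,0.1375,0,0,0],[-0.0025,-0.0025,0.1525,0,0,0],[-0.0025,-0.0025,0.1525,0,0,0]]]}}

```text
clock: 13.92
ee_pos: [0.4476, -0.2347, -0.0313]
tool_rot: [[-0.016, 1.0, -0.0], [1.0, 0.016, 0.0], [0.0, -0.0, -1.0]]
wrist_force: [-0.2, -0.1, -0.2]
finger_gap: 0.699
grasp_force: 0.0
```

Call:
{"fn": "play_rows", "kwargs": {"commands": [[[0,0,0,0,0,0],[0,0,0,0,0,0],[0,0,0,0,0,0],[0,0,0,0,0,0]]], "jaw": 0.0}}

```text
clock: 14.42
ee_pos: [0.4482, -0.235, -0.0304]
tool_rot: [[-0.016, 1.0, 0.001], [1.0, 0.016, -0.0], [-0.0, 0.001, -1.0]]
wrist_force: [-0.4, 0.6, 6.5]
finger_gap: 0.41
grasp_force: 30.5
```

In the tool's units: 12.5 cm / 40 = 0.3125, 8.8 cm / 40 = 0.22.

Call:
{"fn": "play_rows", "kwargs": {"commands": [[[0,0,-0.075,0,0,0],[0,0,-0.2,0,0,0],[0.0875,0.0625,-0.2,0,0,0],[0.2,0.1375,-0.2,0,0,0],[0.3125,0.22,-0.2,0,0,0]]]}}

```text
clock: 15.05
ee_pos: [0.5346, -0.1073, 0.0495]
tool_rot: [[-0.015, 1.0, 0.001], [1.0, 0.015, -0.0], [-0.0, 0.001, -1.0]]
wrist_force: [1.3, -1.0, -0.6]
finger_gap: 0.41
grasp_force: 30.3
```

In the tool's units: 15.2 cm / 40 = 0.38, 15 cm / 40 = 0.375.

Call:
{"fn": "play_rows", "kwargs": {"commands": [[[0.1125,0.08,0,0,0,0],[0.225,0.16,0,0,0,0],[0.3125,0.22,0,0,0,0],[0.375,0.2625,0,0,0,0],[0.38,0.2675,0,0,0,0]]]}}

```text
clock: 15.68
ee_pos: [0.6393, 0.047, 0.049]
tool_rot: [[-0.018, 1.0, 0.001], [1.0, 0.018, 0.0], [0.0, 0.001, -1.0]]
wrist_force: [-1.5, -0.6, 0.2]
finger_gap: 0.408
grasp_force: 30.3
```

Call:
{"fn": "play_rows", "kwargs": {"commands": [[[0,0,0,0,0,0],[0,0,0,0,0,0],[0,0,0,0,0,0]]]}}

```text
clock: 16.05
ee_pos: [0.638, 0.0443, 0.049]
tool_rot: [[-0.015, 1.0, -0.0], [1.0, 0.015, -0.0], [-0.0, -0.0, -1.0]]
wrist_force: [0.4, -0.7, -0.3]
finger_gap: 0.41
grasp_force: 30.3
```

Run:
```python
from h import *
goto(.638,.042,-.0245,91)
```

```text
t 16.05 at [0.638  0.0443 0.049 ] yaw 90.84 | move cm [-0.23  0.    7.35] turn z -0.2 q6 0.05 vertical err [-0.0002 -0.0001]
```

In the tool's units: 7.2 cm / 40 = 0.18, 7 cm / 40 = 0.175.

Call:
{"fn": "play_rows", "kwargs": {"commands": [[[-0.005,0,0.075,0,0,0],[-0.005,0,0.125,0,0,0],[-0.005,0,0.1625,0,0,0],[-0.005,0,0.175,0,0,0],[-0.005,0,0.18,0,0,0]]]}}

```text
clock: 16.68
ee_pos: [0.6385, 0.0433, -0.0232]
tool_rot: [[-0.016, 1.0, 0.0], [1.0, 0.016, 0.0], [0.0, 0.0, -1.0]]
wrist_force: [0.6, -0.3, 0.1]
finger_gap: 0.415
grasp_force: 30.3
```

In the tool's units: 0.2 cm / 40 = 0.005, 0.1 cm / 40 = 0.0025.

Call:
{"fn": "play_rows", "kwargs": {"commands": [[[0,0,0.0025,0,0,0],[0,0,0.005,0,0,0],[0,0,0.005,0,0,0]]]}}

```text
clock: 17.05
ee_pos: [0.6389, 0.0433, -0.0243]
tool_rot: [[-0.016, 1.0, 0.001], [1.0, 0.016, 0.0], [0.0, 0.001, -1.0]]
wrist_force: [-0.5, 0.6, 4.1]
finger_gap: 0.409
grasp_force: 30.8
```

In the tool's units: -8 cm / 40 = -0.2, -4 cm / 40 = -0.1.

Call:
{"fn": "play_rows", "kwargs": {"commands": [[[0,0,0,0,0,0],[0,0,0,0,0,0],[0,0,-0.025,0,0,0],[0,0,-0.1,0,0,0],[0,0,-0.2,0,0,0]]], "jaw": 0.54}}

```text
clock: 17.68
ee_pos: [0.6377, 0.0431, 0.0554]
tool_rot: [[-0.016, 1.0, -0.002], [1.0, 0.016, -0.0], [-0.0, -0.002, -1.0]]
wrist_force: [0.9, 0.1, 0.3]
finger_gap: 0.541
grasp_force: 0.0
```

In the tool's units: -17.5 cm / 40 = -0.4375, -15.5 cm / 40 = -0.3875, -50 degrees / 90 = -0.5556.

Call:
{"fn": "play_rows", "kwargs": {"commands": [[[-0.0625,-0.075,0,0,0,-0.1111],[-0.15,-0.175,0,0,0,-0.2222],[-0.2375,-0.275,0,0,0,-0.3333],[-0.325,-0.375,0,0,0,-0.4444],[-0.3875,-0.4375,0,0,0,-0.5556]]], "jaw": 0.7}}

```text
clock: 18.3
ee_pos: [0.464, -0.1156, 0.0555]
tool_rot: [[-0.779, 0.627, -0.0], [0.627, 0.779, -0.0], [0.0, -0.0, -1.0]]
wrist_force: [0.8, 0.5, -0.9]
finger_gap: 0.698
grasp_force: 0.0
```

In the tool's units: -29.5 degrees / 90 = -0.3278.

Call:
{"fn": "play_rows", "kwargs": {"commands": [[[0,0,0,0,0,-0.1111],[0,0,0,0,0,-0.2222],[0,0,0,0,0,-0.3278],[0,0,0,0,0,-0.3278],[0,0,0,0,0,-0.3278]]]}}

```text
clock: 18.92
ee_pos: [0.466, -0.1145, 0.0552]
tool_rot: [[-0.985, 0.17, 0.0], [0.17, 0.985, -0.0], [-0.0, 0.0, -1.0]]
wrist_force: [-0.2, -0.3, 0.7]
finger_gap: 0.697
grasp_force: 0.0
```

Run:
```python
from h import *
goto(.4525,-.126,-.031,170.5)
snap('wrist','w5')
cv2.imwrite('pics/ow5.png',np.ascontiguousarray(ortho('w5',.38,.7,-.2,.2,.012,1.8)[:,:,::-1]))
```

```text
t 18.93 at [ 0.466  -0.1145  0.0552] yaw 170.19 | move cm [ 1.14 -1.36  8.62] turn z -0.3 q6 -1.64 vertical err [ 0.0004 -0.0001]
```

View pics/ow5.png

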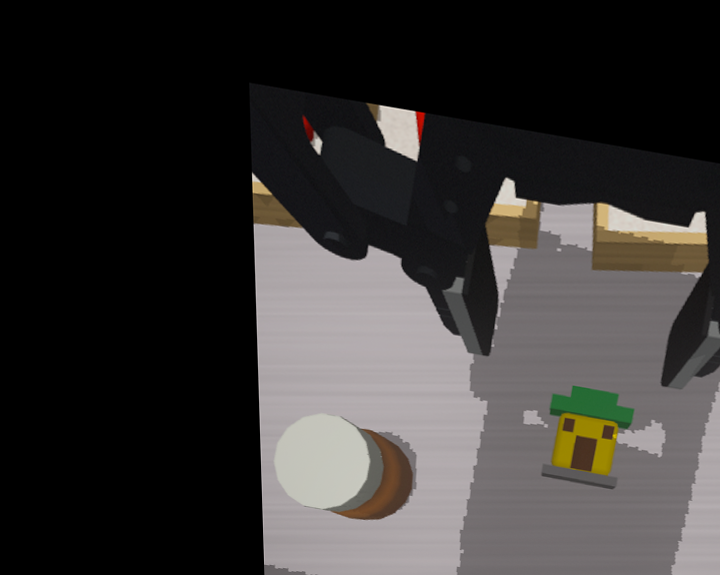

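In the tool's units: 6 cm / 40 = 0.15, 4 cm / 40 = 0.1.

Call:
{"fn": "play_rows", "kwargs": {"commands": [[[0.0125,-0.015,0.05,0,0,0],[0.0275,-0.0313,0.1,0,0,0],[0.0275,-0.0313,0.15,0,0,0],[0.0275,-0.0313,0.15,0,0,0],[0.0275,-0.0313,0.15,0,0,0]]]}}

```text
clock: 19.6
ee_pos: [0.4533, -0.125, -0.0046]
tool_rot: [[-0.986, 0.168, 0.0], [0.168, 0.986, -0.0], [-0.0, -0.0, -1.0]]
wrist_force: [-0.7, 0.8, 1.1]
finger_gap: 0.698
grasp_force: 0.0
```

In the tool's units: 2.6 cm / 40 = 0.065, 2 cm / 40 = 0.05.

Call:
{"fn": "play_rows", "kwargs": {"commands": [[[0,0,0.025,0,0,0],[0,0,0.05,0,0,0],[0,0,0.065,0,0,0],[0,0,0.065,0,0,0]]]}}

```text
clock: 20.1
ee_pos: [0.4524, -0.1248, -0.0317]
tool_rot: [[-0.986, 0.167, -0.001], [0.167, 0.986, 0.0], [0.001, 0.0, -1.0]]
wrist_force: [-0.5, -1.5, 0.4]
finger_gap: 0.698
grasp_force: 0.0
```

Call:
{"fn": "play_rows", "kwargs": {"commands": [[[0,0,0,0,0,0],[0,0,0,0,0,0],[0,0,0,0,0,0],[0,0,0,0,0,0]]], "jaw": 0.0}}

```text
clock: 20.6
ee_pos: [0.4531, -0.1251, -0.0308]
tool_rot: [[-0.986, 0.167, 0.0], [0.167, 0.986, -0.0], [-0.0, -0.0, -1.0]]
wrist_force: [-0.5, -0.1, 5.8]
finger_gap: 0.396
grasp_force: 30.3
```

In the tool's units: -9 cm / 40 = -0.225, -8 cm / 40 = -0.2.

Call:
{"fn": "play_rows", "kwargs": {"commands": [[[0,0,-0.075,0,0,0],[0,0,-0.2,0,0,0],[0,0,-0.225,0,0,0],[0,0,-0.225,0,0,0]]]}}

```text
clock: 21.1
ee_pos: [0.4534, -0.1251, 0.0593]
tool_rot: [[-0.986, 0.167, 0.002], [0.167, 0.986, -0.0], [-0.002, -0.0, -1.0]]
wrist_force: [-0.1, 0.1, -0.5]
finger_gap: 0.386
grasp_force: 30.1
```

Run:
```python
from h import *
goto(.606,.183,.058,170)
goto(.612,.2785,.058,170)
```

```text
t 21.1 at [ 0.4534 -0.1251  0.0593] yaw 170.4 | move cm [-9.91 32.93  0.14] turn z 0.4 q6 -1.68 vertical err [ 0.0016 -0.0004]
t 21.1 at [ 0.4534 -0.1251  0.0593] yaw 170.4 | move cm [-8.91 42.44  0.13] turn z 0.4 q6 -1.68 vertical err [ 0.0016 -0.0004]
```

In the tool's units: 26 cm / 40 = 0.65, 20.5 cm / 40 = 0.5125.

Call:
{"fn": "play_rows", "kwargs": {"commands": [[[-0.03,0.1,0,0,0,0],[-0.07,0.2375,0,0,0,0],[-0.115,0.375,0,0,0,0],[-0.1575,0.5125,0,0,0,0],[-0.2,0.65,0,0,0,0]]]}}

```text
clock: 21.72
ee_pos: [0.5747, 0.1197, 0.0568]
tool_rot: [[-0.986, 0.167, -0.003], [0.167, 0.986, -0.001], [0.002, -0.001, -1.0]]
wrist_force: [0.7, -0.4, -0.1]
finger_gap: 0.385
grasp_force: 30.1
```

In the tool's units: 6.9 cm / 40 = 0.1725, 6.3 cm / 40 = 0.1575.

Call:
{"fn": "play_rows", "kwargs": {"commands": [[[-0.03,0.1,0,0,0,0],[-0.045,0.1575,0,0,0,0],[-0.0475,0.1725,0,0,0,0],[-0.0475,0.1725,0,0,0,0],[-0.0475,0.1725,0,0,0,0]]]}}

```text
clock: 22.35
ee_pos: [0.6047, 0.1815, 0.0587]
tool_rot: [[-0.986, 0.168, -0.001], [0.168, 0.986, -0.0], [0.001, -0.001, -1.0]]
wrist_force: [-0.5, -0.2, 0.1]
finger_gap: 0.383
grasp_force: 30.1
```

Run:
```python
from h import *
goto(.606,.183,-.0245,170)
snap('wrist','w6')
a=ortho('w6',.38,.68,-.02,.42,.006,1.3);b=ortho('w6',.38,.68,.05,.42,.012,1.3)
cv2.imwrite('pics/ow6.png',cv2.resize(a,None,fx=1.4,fy=1.4)[:,:,::-1])
```

```text
t 22.35 at [0.6047 0.1815 0.0587] yaw 170.33 | move cm [-0.11  0.18  8.32] turn z 0.3 q6 -1.11 vertical err [-0.0009 -0.0005]
```

View pics/ow6.png

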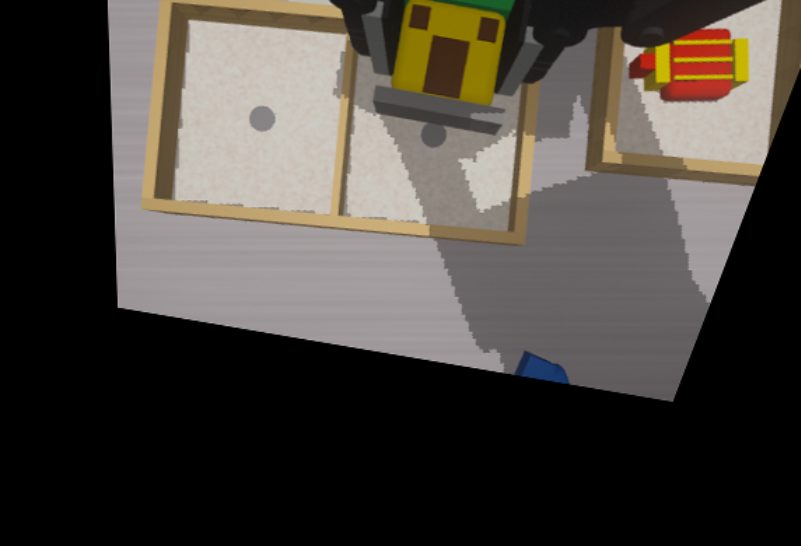

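In the tool's units: 8.2 cm / 40 = 0.205, 8 cm / 40 = 0.2.

Call:
{"fn": "play_rows", "kwargs": {"commands": [[[-0.0025,0,0.075,0,0,0],[-0.0025,0,0.15,0,0,0],[-0.0025,0,0.19,0,0,0],[-0.0025,0,0.2,0,0,0],[-0.0025,0,0.205,0,0,0]]]}}

```text
clock: 23.02
ee_pos: [0.6069, 0.1827, -0.0225]
tool_rot: [[-0.986, 0.167, 0.001], [0.167, 0.986, 0.0], [-0.001, 0.0, -1.0]]
wrist_force: [0.4, -0.3, -0.1]
finger_gap: 0.388
grasp_force: 30.1
```

In the tool's units: 0.2 cm / 40 = 0.005, 0.1 cm / 40 = 0.0025.

Call:
{"fn": "play_rows", "kwargs": {"commands": [[[0,0,0.0025,0,0,0],[0,0,0.005,0,0,0],[0,0,0.005,0,0,0]]]}}

```text
clock: 23.4
ee_pos: [0.6067, 0.1828, -0.0247]
tool_rot: [[-0.986, 0.167, 0.001], [0.167, 0.986, 0.0], [-0.001, 0.0, -1.0]]
wrist_force: [-0.8, 0.1, 1.0]
finger_gap: 0.39
grasp_force: 30.2
```

In the tool's units: -10 cm / 40 = -0.25, -5 cm / 40 = -0.125.

Call:
{"fn": "play_rows", "kwargs": {"commands": [[[0,0,0,0,0,0],[0,0,0,0,0,0],[0,0,-0.025,0,0,0],[0,0,-0.125,0,0,0],[0,0,-0.25,0,0,0]]], "jaw": 0.52}}

```text
clock: 24.02
ee_pos: [0.6056, 0.1825, 0.0756]
tool_rot: [[-0.986, 0.167, -0.002], [0.167, 0.986, -0.001], [0.002, -0.001, -1.0]]
wrist_force: [0.2, -0.1, 0.7]
finger_gap: 0.52
grasp_force: 0.0
```

In the tool's units: 14.2 cm / 40 = 0.355, 14 cm / 40 = 0.35, -35 degrees / 90 = -0.3889.

Call:
{"fn": "play_rows", "kwargs": {"commands": [[[0.075,0.0125,-0.05,0,0,-0.1111],[0.175,0.03,-0.125,0,0,-0.2222],[0.275,0.05,-0.175,0,0,-0.3333],[0.35,0.06,-0.2,0,0,-0.3889],[0.355,0.0625,-0.2,0,0,-0.3889]]], "jaw": 0.62}}

```text
clock: 24.65
ee_pos: [0.4695, 0.2317, 0.1565]
tool_rot: [[-0.903, -0.431, 0.001], [-0.431, 0.903, 0.001], [-0.002, 0.0, -1.0]]
wrist_force: [-0.0, 0.1, -0.9]
finger_gap: 0.619
grasp_force: 0.0
```

Call:
{"fn": "play_rows", "kwargs": {"commands": [[[0,0,0,0,0,0],[0,0,0,0,0,0],[0,0,0,0,0,0]]]}}

```text
clock: 25.02
ee_pos: [0.471, 0.2307, 0.1544]
tool_rot: [[-0.904, -0.428, -0.001], [-0.428, 0.904, -0.0], [0.001, -0.0, -1.0]]
wrist_force: [-0.3, 0.1, -0.0]
finger_gap: 0.622
grasp_force: 0.0
```

Run:
```python
from h import *
goto(.455,.123,.03,205)
snap('wrist','w7')
cv2.imwrite('pics/ow7.png',ortho('w7',.38,.63,.02,.42,.012,2)[:,:,::-1])
```

```text
t 25.02 at [0.471  0.2307 0.1544] yaw -154.66 | move cm [ 6.04 -9.05 12.45] turn z 0.3 q6 -1.56 vertical err [-0.0006 -0.0003]
```

View pics/ow7.png

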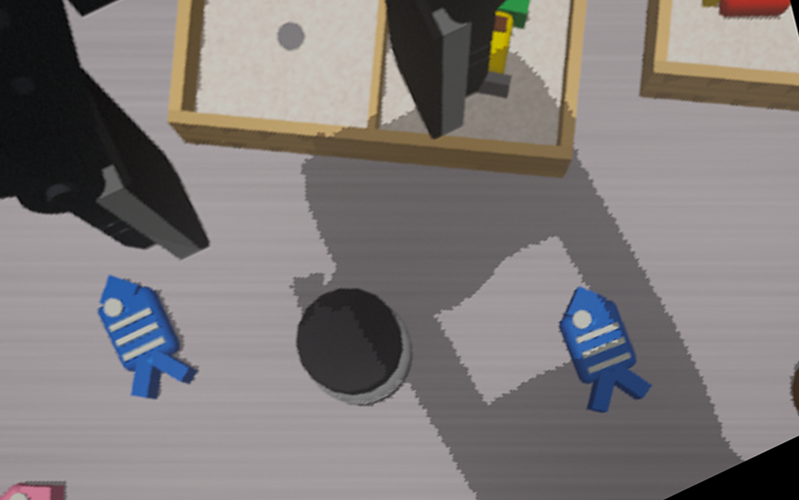

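In the tool's units: 12.4 cm / 40 = 0.31, 10 cm / 40 = 0.25, 4 degrees / 90 = 0.0444.

Call:
{"fn": "play_rows", "kwargs": {"commands": [[[0.05,-0.085,0,0,0,0.0222],[0.1125,-0.1875,0.025,0,0,0.0444],[0.14,-0.2375,0.125,0,0,0.0444],[0.14,-0.2375,0.25,0,0,0.0444],[0.14,-0.2375,0.31,0,0,0.0444]]]}}

```text
clock: 25.7
ee_pos: [0.4595, 0.1202, 0.0286]
tool_rot: [[-0.932, -0.363, -0.003], [-0.363, 0.932, -0.001], [0.003, 0.0, -1.0]]
wrist_force: [-0.5, -0.5, -0.1]
finger_gap: 0.62
grasp_force: 0.0
```

Call:
{"fn": "play_rows", "kwargs": {"commands": [[[0,0,0,0,0,0],[0,0,0,0,0,0],[0,0,0,0,0,0]]]}}

```text
clock: 26.08
ee_pos: [0.4618, 0.1215, 0.0321]
tool_rot: [[-0.931, -0.365, 0.002], [-0.365, 0.931, 0.001], [-0.002, -0.0, -1.0]]
wrist_force: [-0.1, -0.5, 0.0]
finger_gap: 0.622
grasp_force: 0.0
```

Run:
```python
from h import *
goto(.461,.121,-.031,201.5)
```

```text
t 26.07 at [0.4618 0.1215 0.0321] yaw -158.59 | move cm [ 0.11 -0.02  6.31] turn z -0.1 q6 -1.69 vertical err [0.0021 0.0005]
```

Call:
{"fn": "play_rows", "kwargs": {"commands": [[[0,0,0.05,0,0,0],[0,0,0.1,0,0,0],[0,0,0.14,0,0,0],[0,0,0.155,0,0,0],[0,0,0.155,0,0,0]]]}}

```text
clock: 26.7
ee_pos: [0.4607, 0.1212, -0.0311]
tool_rot: [[-0.931, -0.365, -0.0], [-0.365, 0.931, -0.0], [0.0, 0.0, -1.0]]
wrist_force: [0.0, 0.1, 0.5]
finger_gap: 0.615
grasp_force: 0.0
```

Call:
{"fn": "play_rows", "kwargs": {"commands": [[[0,0,0,0,0,0],[0,0,0,0,0,0],[0,0,0,0,0,0],[0,0,0,0,0,0]]], "jaw": 0.0}}

```text
clock: 27.2
ee_pos: [0.4612, 0.1213, -0.0304]
tool_rot: [[-0.931, -0.365, 0.001], [-0.365, 0.931, 0.0], [-0.001, -0.0, -1.0]]
wrist_force: [-1.6, -0.5, 5.8]
finger_gap: 0.34
grasp_force: 30.2
```

In the tool's units: -15 cm / 40 = -0.375, -9 cm / 40 = -0.225.

Call:
{"fn": "play_rows", "kwargs": {"commands": [[[0,0,-0.075,0,0,0],[0,0,-0.2,0,0,0],[-0.0075,-0.0875,-0.225,0,0,0],[-0.02,-0.225,-0.225,0,0,0],[-0.0325,-0.375,-0.225,0,0,0]]]}}

```text
clock: 27.82
ee_pos: [0.5285, -0.0148, 0.0597]
tool_rot: [[-0.931, -0.366, 0.002], [-0.366, 0.931, 0.0], [-0.001, -0.0, -1.0]]
wrist_force: [1.2, 0.9, -1.0]
finger_gap: 0.34
grasp_force: 30.1
```

Call:
{"fn": "play_rows", "kwargs": {"commands": [[[-0.0125,-0.15,0,0,0,0],[-0.025,-0.3,0,0,0,0],[-0.0375,-0.4125,0,0,0,0],[-0.04,-0.4575,0,0,0,0],[-0.04,-0.4625,0,0,0,0]]]}}

```text
clock: 28.45
ee_pos: [0.6097, -0.1805, 0.0587]
tool_rot: [[-0.932, -0.364, -0.0], [-0.364, 0.932, 0.0], [0.0, 0.0, -1.0]]
wrist_force: [-0.3, 0.6, -0.5]
finger_gap: 0.337
grasp_force: 30.1
```

Call:
{"fn": "play_rows", "kwargs": {"commands": [[[0,0,0,0,0,0],[0,0,0,0,0,0],[0,0,0,0,0,0]]]}}

```text
clock: 28.82
ee_pos: [0.6098, -0.1792, 0.059]
tool_rot: [[-0.931, -0.366, -0.0], [-0.366, 0.931, 0.0], [0.0, 0.0, -1.0]]
wrist_force: [-0.1, -0.1, -0.1]
finger_gap: 0.34
grasp_force: 30.1
```

Run:
```python
from h import *
goto(.6105,-.1805,-.0245,201.5)
snap('wrist','w8')
cv2.imwrite('pics/ow8.png',cv2.resize(ortho('w8',.48,.72,-.36,0,.006,1.5),None,fx=1.3333,fy=1.3333)[:,:,::-1])
```

```text
t 28.82 at [ 0.6098 -0.1792  0.059 ] yaw -158.54 | move cm [-0.02 -0.15  8.35] turn z -0.0 q6 -2.23 vertical err [-0.0001  0.0001]
```

View pics/ow8.png

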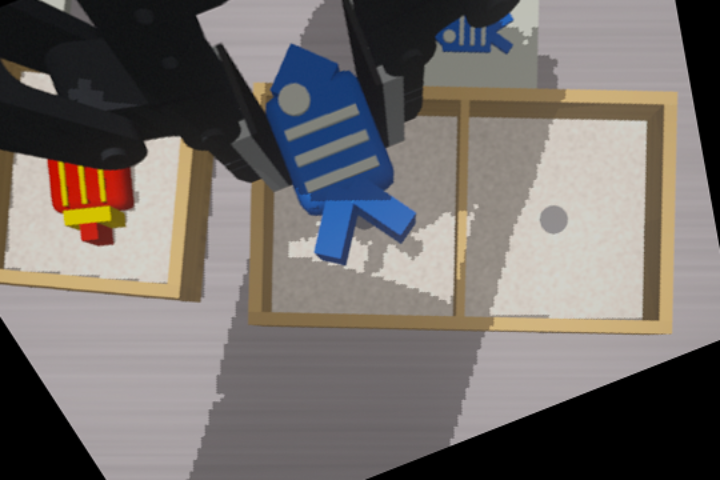

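In the tool's units: 8.2 cm / 40 = 0.205, -0.25 cm / 40 = -0.0063.

Call:
{"fn": "play_rows", "kwargs": {"commands": [[[0.0025,-0.0063,0.075,0,0,0],[0.0025,-0.0063,0.15,0,0,0],[0.0025,-0.0063,0.19,0,0,0],[0.0025,-0.0063,0.2,0,0,0],[0.0025,-0.0063,0.205,0,0,0]]]}}

```text
clock: 29.5
ee_pos: [0.6105, -0.1829, -0.0226]
tool_rot: [[-0.931, -0.365, 0.001], [-0.365, 0.931, -0.0], [-0.001, -0.001, -1.0]]
wrist_force: [-0.2, -0.4, 0.3]
finger_gap: 0.338
grasp_force: 30.1
```

In the tool's units: 0.2 cm / 40 = 0.005, 0.1 cm / 40 = 0.0025.

Call:
{"fn": "play_rows", "kwargs": {"commands": [[[0,0,0.0025,0,0,0],[0,0,0.005,0,0,0],[0,0,0.005,0,0,0]]]}}

```text
clock: 29.88
ee_pos: [0.6105, -0.183, -0.0244]
tool_rot: [[-0.931, -0.365, 0.001], [-0.365, 0.931, -0.0], [-0.001, -0.001, -1.0]]
wrist_force: [-0.1, -0.2, 4.7]
finger_gap: 0.344
grasp_force: 30.6
```

In the tool's units: -10 cm / 40 = -0.25, -5 cm / 40 = -0.125.

Call:
{"fn": "play_rows", "kwargs": {"commands": [[[0,0,0,0,0,0],[0,0,0,0,0,0],[0,0,-0.025,0,0,0],[0,0,-0.125,0,0,0],[0,0,-0.25,0,0,0]]], "jaw": 0.48}}

```text
clock: 30.5
ee_pos: [0.6091, -0.1826, 0.0755]
tool_rot: [[-0.931, -0.365, -0.002], [-0.365, 0.931, 0.001], [0.002, 0.001, -1.0]]
wrist_force: [0.4, 0.1, -0.0]
finger_gap: 0.477
grasp_force: 0.0
```

In the tool's units: 27.5 cm / 40 = 0.6875, 21.5 cm / 40 = 0.5375, -5.5 degrees / 90 = -0.0611.

Call:
{"fn": "play_rows", "kwargs": {"commands": [[[-0.01,0.1,0,0,0,-0.0222],[-0.025,0.2375,0,0,0,-0.0444],[-0.0425,0.3875,0,0,0,-0.0611],[-0.06,0.5375,0,0,0,-0.0611],[-0.0775,0.6875,0,0,0,-0.0611]]], "jaw": 0.62}}

```text
clock: 31.12
ee_pos: [0.5381, 0.0863, 0.0757]
tool_rot: [[-0.892, -0.452, 0.001], [-0.452, 0.892, 0.0], [-0.001, -0.0, -1.0]]
wrist_force: [1.0, 0.2, -0.1]
finger_gap: 0.618
grasp_force: 0.0
```

Run:
```python
from h import *
goto(.4675,.3505,.05,207)
```

```text
t 31.12 at [0.5381 0.0863 0.0757] yaw -153.12 | move cm [-5.65 26.76  2.57] turn z -0.1 q6 -1.88 vertical err [0.0011 0.0002]
```

In the tool's units: 26.4 cm / 40 = 0.66, -5.6 cm / 40 = -0.14.

Call:
{"fn": "play_rows", "kwargs": {"commands": [[[-0.03,0.15,0,0,0,0],[-0.0625,0.3,0,0,0,0],[-0.095,0.45,0,0,0,0],[-0.125,0.5875,0,0,0,0],[-0.14,0.66,0.0375,0,0,0]]]}}

```text
clock: 31.75
ee_pos: [0.4691, 0.3488, 0.0615]
tool_rot: [[-0.891, -0.454, 0.003], [-0.454, 0.891, 0.002], [-0.004, 0.001, -1.0]]
wrist_force: [0.1, -0.2, -0.6]
finger_gap: 0.621
grasp_force: 0.0
```

In the tool's units: 3 cm / 40 = 0.075, 2 cm / 40 = 0.05.

Call:
{"fn": "play_rows", "kwargs": {"commands": [[[0,0,0.05,0,0,0],[0,0,0.075,0,0,0],[0,0,0.075,0,0,0],[0,0,0.075,0,0,0],[0,0,0.075,0,0,0]]]}}

```text
clock: 32.38
ee_pos: [0.4696, 0.3453, 0.0306]
tool_rot: [[-0.892, -0.452, 0.001], [-0.452, 0.892, 0.001], [-0.001, 0.0, -1.0]]
wrist_force: [0.4, -0.1, -0.4]
finger_gap: 0.618
grasp_force: 0.0
```

Run:
```python
from h import *
goto(.4675,.3505,-.031,207)
```

```text
t 32.38 at [0.4696 0.3453 0.0306] yaw -153.14 | move cm [-0.04  0.56  6.16] turn z -0.1 q6 -1.41 vertical err [0.0009 0.0007]
```

Call:
{"fn": "play_rows", "kwargs": {"commands": [[[0,0.0125,0.05,0,0,0],[0,0.0125,0.1,0,0,0],[0,0.0125,0.14,0,0,0],[0,0.0125,0.1525,0,0,0],[0,0.0125,0.1525,0,0,0]]]}}

```text
clock: 33.0
ee_pos: [0.4664, 0.3495, -0.0317]
tool_rot: [[-0.892, -0.452, -0.001], [-0.452, 0.892, -0.001], [0.001, -0.0, -1.0]]
wrist_force: [0.0, -0.2, 0.4]
finger_gap: 0.623
grasp_force: 0.0
```

Call:
{"fn": "play_rows", "kwargs": {"commands": [[[0,0,0,0,0,0],[0,0,0,0,0,0],[0,0,0,0,0,0],[0,0,0,0,0,0]]], "jaw": 0.0}}

```text
clock: 33.5
ee_pos: [0.4672, 0.3502, -0.0304]
tool_rot: [[-0.892, -0.452, 0.001], [-0.452, 0.892, 0.001], [-0.001, 0.0, -1.0]]
wrist_force: [-0.1, 0.2, 6.6]
finger_gap: 0.341
grasp_force: 30.5
```

In the tool's units: -15.6 cm / 40 = -0.39, -10 cm / 40 = -0.25.

Call:
{"fn": "play_rows", "kwargs": {"commands": [[[0,0,-0.075,0,0,0],[0,0,-0.2,0,0,0],[0.025,-0.1,-0.25,0,0,0],[0.06,-0.24,-0.25,0,0,0],[0.0975,-0.39,-0.25,0,0,0]]]}}

```text
clock: 34.12
ee_pos: [0.5028, 0.1919, 0.0694]
tool_rot: [[-0.891, -0.454, 0.001], [-0.454, 0.891, 0.0], [-0.001, -0.0, -1.0]]
wrist_force: [1.6, -0.6, -0.5]
finger_gap: 0.339
grasp_force: 29.9
```

In the tool's units: -28.6 cm / 40 = -0.715, -23 cm / 40 = -0.575.

Call:
{"fn": "play_rows", "kwargs": {"commands": [[[0.035,-0.145,0,0,0,0],[0.0725,-0.29,0,0,0,0],[0.1075,-0.435,0,0,0,0],[0.1425,-0.575,0,0,0,0],[0.1775,-0.715,0,0,0,0]]]}}

```text
clock: 34.75
ee_pos: [0.5687, -0.0961, 0.069]
tool_rot: [[-0.892, -0.452, 0.0], [-0.452, 0.892, 0.0], [-0.0, -0.0, -1.0]]
wrist_force: [1.2, 0.6, 0.4]
finger_gap: 0.342
grasp_force: 29.9
```

Run:
```python
from h import *
print(env.observe()['finger_gap'])
goto(.6105,-.276,.06,207)
```

```text
0.3422821762911581
t 34.75 at [ 0.5687 -0.0961  0.069 ] yaw -153.11 | move cm [  4.4  -17.93   0.9 ] turn z -0.1 q6 -2.21 vertical err [0.0002 0.0001]
```

In the tool's units: -17.9 cm / 40 = -0.4475, 4.4 cm / 40 = 0.11.

Call:
{"fn": "play_rows", "kwargs": {"commands": [[[0.035,-0.145,0,0,0,0],[0.07,-0.285,0,0,0,0],[0.1,-0.4,0,0,0,0],[0.11,-0.445,0,0,0,0],[0.11,-0.4475,0,0,0,0]]]}}

```text
clock: 35.38
ee_pos: [0.61, -0.2741, 0.0685]
tool_rot: [[-0.892, -0.451, -0.0], [-0.451, 0.892, 0.0], [0.0, 0.001, -1.0]]
wrist_force: [-0.6, 0.2, -0.9]
finger_gap: 0.341
grasp_force: 29.9
```

Call:
{"fn": "play_rows", "kwargs": {"commands": [[[0,0,0,0,0,0],[0,0,0,0,0,0],[0,0,0,0,0,0]]]}}

```text
clock: 35.75
ee_pos: [0.6103, -0.2726, 0.069]
tool_rot: [[-0.891, -0.453, -0.0], [-0.453, 0.891, 0.0], [0.0, 0.0, -1.0]]
wrist_force: [-0.7, 1.0, 0.1]
finger_gap: 0.339
grasp_force: 29.9
```

Run:
```python
from h import *
goto(.6105,-.276,-.0245,207)
```

```text
t 35.75 at [ 0.6103 -0.2726  0.069 ] yaw -153.03 | move cm [ 0.13 -0.31  9.35] turn z -0.0 q6 -2.46 vertical err [-0.0001  0.0001]
```

In the tool's units: 9.2 cm / 40 = 0.23, 9 cm / 40 = 0.225.

Call:
{"fn": "play_rows", "kwargs": {"commands": [[[0.0025,-0.0075,0.075,0,0,0],[0.0025,-0.0075,0.15,0,0,0],[0.0025,-0.0075,0.21,0,0,0],[0.0025,-0.0075,0.225,0,0,0],[0.0025,-0.0075,0.23,0,0,0]]]}}

```text
clock: 36.38
ee_pos: [0.611, -0.2767, -0.0228]
tool_rot: [[-0.892, -0.453, 0.0], [-0.453, 0.892, -0.0], [-0.0, -0.0, -1.0]]
wrist_force: [-0.1, -0.0, 0.6]
finger_gap: 0.335
grasp_force: 29.9
```

In the tool's units: 0.2 cm / 40 = 0.005, 0.1 cm / 40 = 0.0025.

Call:
{"fn": "play_rows", "kwargs": {"commands": [[[0,0,0.0025,0,0,0],[0,0,0.005,0,0,0],[0,0,0.005,0,0,0]]]}}

```text
clock: 36.75
ee_pos: [0.6113, -0.2771, -0.0244]
tool_rot: [[-0.892, -0.452, 0.001], [-0.452, 0.892, -0.0], [-0.001, -0.001, -1.0]]
wrist_force: [0.7, 0.2, 3.1]
finger_gap: 0.342
grasp_force: 30.2
```

In the tool's units: -10 cm / 40 = -0.25, -5 cm / 40 = -0.125.

Call:
{"fn": "play_rows", "kwargs": {"commands": [[[0,0,0,0,0,0],[0,0,0,0,0,0],[0,0,-0.025,0,0,0],[0,0,-0.125,0,0,0],[0,0,-0.25,0,0,0]]], "jaw": 0.48}}

```text
clock: 37.38
ee_pos: [0.61, -0.2765, 0.0755]
tool_rot: [[-0.892, -0.452, -0.002], [-0.452, 0.892, 0.001], [0.001, 0.002, -1.0]]
wrist_force: [0.5, -0.5, 0.7]
finger_gap: 0.473
grasp_force: 0.0
```

In the tool's units: 20 cm / 40 = 0.5, 19 cm / 40 = 0.475.

Call:
{"fn": "play_rows", "kwargs": {"commands": [[[0.075,0,-0.125,0,0,0],[0.2,0,-0.25,0,0,0],[0.35,0,-0.3,0,0,0],[0.475,0,-0.3,0,0,0],[0.5,0,-0.3,0,0,0]]]}}

```text
clock: 38.0
ee_pos: [0.4298, -0.3686, 0.1963]
tool_rot: [[-0.893, -0.45, 0.001], [-0.45, 0.893, -0.001], [0.0, -0.001, -1.0]]
wrist_force: [0.8, 0.6, 0.1]
finger_gap: 0.478
grasp_force: 0.0
```

Call:
{"fn": "play_rows", "kwargs": {"commands": [[[0,0,0,0,0,0],[0,0,0,0,0,0],[0,0,0,0,0,0]]]}}

```text
clock: 38.38
ee_pos: [0.4334, -0.3667, 0.1946]
tool_rot: [[-0.891, -0.454, -0.0], [-0.454, 0.891, 0.0], [-0.0, 0.0, -1.0]]
wrist_force: [0.0, 0.3, -0.1]
finger_gap: 0.481
grasp_force: 0.0
```

Run:
```python
from h import *
goto(.6105,-.276,-.0245,207)
snap('scene','s9')
cv2.imwrite('pics/os9.png',ortho('s9',.38,.72,-.35,.4,.018,1.06)[:,:,::-1])
```

```text
t 38.38 at [ 0.4334 -0.3667  0.1946] yaw -153.02 | move cm [-19.9    0.03  21.91] turn z -0.0 q6 -2.75 vertical err [-0.0002  0.0005]
```

View pics/os9.png

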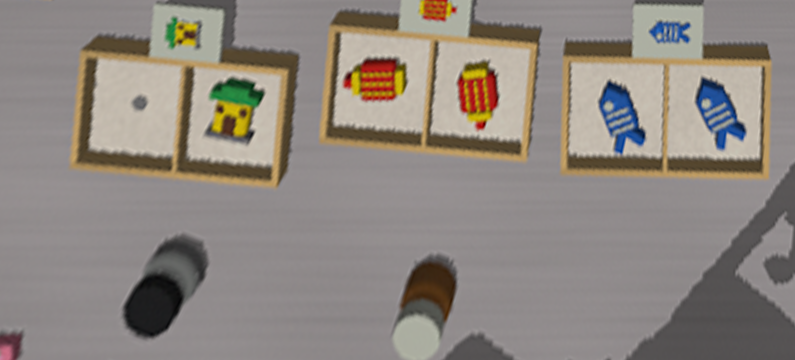

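```bash
python3 -c "
from plant import env
print(env.close_job())"
```

```text
the job is handed in; nothing more can be done
None
```

I sorted all five magnets into their matching trays and handed the job in at about 38 s. The last picture shows each lying face up over its dot and both jars standing; no verdict came back.

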